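# Find the concealed catch of a jeweller's case

## Robot

A 7-joint arm with a two-finger parallel gripper is mounted at the origin on the work surface. World frame = base frame: x ahead of the robot, y to its left, z up, the work surface at z = 0. Lengths are in m, angles in rad, forces in N, time in s.
With the tool pointing down it reaches from about 0.425 to 0.925 m from the base axis. Payload 6.8 kg.
Tool frame: the origin (TCP) lies at the very end of the fingers, on their centre line; the grasp point (between the pads) lies 19 mm behind it; z points along the fingers, y is the line along which they close (so a half turn about z gives the same grasp; the last joint's range is limited). The gripper opens to 85 mm and grips with 20 to 120 N. Pads are 22 mm wide; open, the fingers measure 114 mm over their backs; the gripper's body (76 mm by 85 mm) begins 54 mm behind the grasp point. The pads swing forward as they close: fully open they stand 13 mm farther back than shut.
Start: joints at [1.134, 0.477, 0.022, 1.555, -0.011, 1.109, -0.083], TCP at [0.218, -0.639, 0.231] pointing down, gripper open.
Joint ranges: [-2.96, 2.96], [-0.34, 2.1], [-1.41, 1.46], [0.24, 2.44], [-1.37, 4.51], [0.17, 1.92], [-2.96, 2.96]. Speed limits (rad/s): [2.39, 2.39, 3.14, 3.14, 3.14, 3.14, 3.14].

## Interface

Orientations are given as a rotation vector (axis times angle).
In Python, from bench import monitor, optics, r gives the robot as it stands.
- The arm moves only by the shell command python3 -m crank 'ROWS' [OPENING] [FORCE]. ROWS is JSON, a list of rows, each a list of 2 entries, a list of its own where there are three numbers: the shift along the tool's x, y, z in cm, then the turn, a rotation vector about the tool's x, y, z in rad. A call has 1 to 5 rows; each row shifts and turns the commanded pose from where the row before left it, along the tool's axes as they then stand; what a row does not reach is not made up. A row lasts 1/10 s, in which the tool goes at most 50 mm and 8.59 degrees, less where a joint would pass 70% of its speed; a pose out of reach is approached as far as the arm can. A call is refused whole if a number of a shift passes 5 or a number of a turn 0.15, either way. A call with a gripper value outside its range is refused whole. OPENING is the finger opening in cm, from 0 to 8.54, set as the call begins (- or left out, the last holds). The fingers move at their own pace and stop on an object; FORCE is the grip in N (left out, the last holds). Time passes only in rows, so rows that do not move let the fingers close. It gives the time, the measured TCP pose, the force, the opening and the grip force at its end, in the units of the state.
- monitor.get_obs(): the state, without advancing time (a new reading comes with each control period).
- optics.grab_frame(name): name is "scene" or "top"; returns (picture, depth): 384x512x3 uint8, red, green, blue; 384x512 float32, m along the optical axis (not along the pixel's ray), 0 where there is no reading.
- optics.camera_model(name): a dict with "vertical_fov" (degrees; the focal length in pixels is half the picture's height over the tangent of half this angle, whatever the lens; pixels are square), "cx", "cy" (the principal point, pixels), "R" (3x3) and "t" (3): a world point X has camera coordinates R X + t. Camera axes: x right, y down, z forward; pixel columns grow to the right and rows downward; lengths in m; the calibration is good to about 2 mm. A picture is of the moment at which its call begins. camera_model takes no time and is no camera call.
- r.hand_in(): hands the job in; it is judged then, once.
The state is a dict: "clock": time; "joints": joint angles; "qvel": joint speeds; "tau": joint torques, N m; "tcp_pos": TCP position; "orientation": TCP orientation; "contact_force": force on the tool from outside, world axes, zero at the start; "moment": the same for the moment, N m; "grip_width": finger opening in m; "gripper_force": force on a finger pad.
Only numpy, scipy, OpenCV 4.12 (cv2) and the standard library are available. Lean on these libraries where they do the work, as an engineer would, in place of code of your own. Each camera call takes 0.05 s, during which the arm holds its last target. There are 200 camera calls.

## Task

The jeweller's case on the counter has a hidden front drawer held by a catch concealed in the ivory panel on its top. Feel gently across the panel with the closed fingertips until you find the sunken push plate that gives, press it down so that the drawer springs out all the way, then let the plate come back up and move clear, leaving the drawer out. Only touch: pick nothing up, and do not shift the ring box, the loupe or anything else standing around.

Things in the scene. Friction and masses are not known exactly. Their poses are not given: they have to be found in the camera images.
- case: jeweller's gilt case, fixed to the counter, 150 (its x) x 380 (y) x 100 mm high; origin: centre of its underside; x points from its front (drawer side, facing the robot) to its back, y to its left, z up. On top a gilt frame stands 3 mm above an ivory panel and bounds an opening of 110 mm (x) by 180 mm (y). The gilt end bands beyond are 100 mm wide (y)
- panel_middle (a point): middle of the visible ivory panel, on its surface (97 mm above the case's underside); axes as the case's. The panel is flat and rigid except for one concealed push plate (see joint catch), whose position is not given and differs every time: it must be felt out or seen
- search_left (a point): point on the panel's surface, on its long centre line (case x = 0), 45 mm to the left (+y of the case) of its middle: the farthest left that the push plate's centre can lie
- search_right (a point): the same, 45 mm to the right (-y of the case) of the middle: the farthest right. The plate's centre lies on the line between these two points
- catch (a joint): travel of the hidden push plate, m: 0 up, 0.006 fully down; springs back. A 50 x 50 mm square, sides along case x and y, slightly darker ivory, 1 mm gap round it, face sunk 2 mm below the panel (8 mm when down). Moves from about 1.5 N, fully down at about 4 N; beyond 0.0045 it frees the drawer. The fingertip must fit wholly inside the square; pressing elsewhere on the panel moves nothing
- drawer (a joint): hidden drawer in the case's front (gilt front 356 x 50 mm, flush, no handle), m: 0 latched shut, 0.04 sprung out to its stop, towards the case's -x. Held by the catch alone; once freed its own spring (under 1 N) pushes it out in about half a second and it stays out
- ring_box: closed navy ring box 42 x 42 x 34 mm with a brass line round its middle, standing on the gilt left (+y) end band of the case; origin: centre of its underside
- loupe: black loupe, an upright cylinder 28 mm in diameter and 24 mm high, standing on the gilt right (-y) end band of the case; origin: centre of its underside
- bangle: brass bangle lying flat on the table, 66 mm across, 10 mm high; origin: centre of its underside
- weight: brass balance weight with a knob, 36 mm in diameter, 50 mm high; origin: centre of its underside
- stone_cup: white ceramic bowl, 60 mm across, 35 mm high; origin: centre of its underside
- brush: flat hand brush lying on the table, 200 mm long (its x), up to 42 mm wide, 20 mm high; origin: middle of its length, on the table
- polish: amber jar with black cap, 48 mm in diameter, 100 mm high; origin: centre of its underside

How it is judged:
By the outcome, as a careful person would: the job done as asked, in the order asked, and still so for the second after the job is handed in, with the robot touching nothing.
It also fails if it takes over 51 s, if anything falls off the work surface, if the arm or the gripper's body presses on something with over 40 N, if the wrist force passes 120 N, or if a joint passes its speed limit or range.

## Working session

There is one attempt and no reset: what is moved stays moved. The work goes in short steps, Python scripts to look and compute and a shell command to move; the robot and the scene stay as the last step left them, time stands still between calls to the robot, and variables do not carry over. Pictures are saved under pics/ and viewed, at most 10 in all, crops included, and the job is handed in when it is done.

```bash
mkdir -p pics; ls; python3 - <<'E'
from bench import monitor, optics, r
import cv2,numpy as np
for n in("scene","top"):
    p,d=optics.grab_frame(n); np.savez(n+".npz",p=p,d=d)
    m=optics.camera_model(n); print(n,m)
    cv2.imwrite(f"pics/{n}.png",cv2.resize(p[:,:,::-1],(800,600)))
o=monitor.get_obs();print(o)
E
```

```text
pics
scene {'vertical_fov': 45.939775336448385, 'cx': 251.0801568041761, 'cy': 183.81091133047977, 'R': array([[ 0.50404908,  0.8636565 , -0.00565417],
       [ 0.73867866, -0.43448308, -0.51534288],
       [-0.44753587,  0.25558149, -0.85696543]]), 't': array([-0.27826102, -0.37245588,  1.50875515])}
top {'vertical_fov': 52.646044982107135, 'cx': 262.9960101457335, 'cy': 188.33386731795207, 'R': array([[ 0.00592841, -0.99994385, -0.00878365],
       [-0.99642933, -0.00516731, -0.08427272],
       [ 0.08422261,  0.00925189, -0.99640401]]), 't': array([0.010877  , 0.54530961, 1.19573164])}
{'clock': 0.1, 'joints': array([ 1.13391121,  0.47775749,  0.0223504 ,  1.5563191 , -0.01151114,
        1.10933598, -0.08310602]), 'qvel': array([-1.63671682e-04, -1.73989807e-04,  1.12407473e-03, -8.64189087e-06,
       -1.93660023e-04,  4.51704603e-04, -6.40158774e-04]), 'tau': array([ 3.90591624e-03, -5.97758424e+01,  1.61310352e+00, -2.81954116e+01,
        1.27829664e-02,  5.01861039e-03, -4.96577840e-06]), 'tcp_pos': array([ 0.21776992, -0.63834494,  0.23041039]), 'orientation': array([-3.09761347e+00, -5.13865968e-01,  6.16211078e-04]), 'contact_force': array([-0.03662092, -0.15684173, -0.00034942]), 'moment': array([ 0.03412248,  0.03233858, -0.01158665]), 'gripper_force': 0.0, 'grip_width': 0.08528508123532866}
```

View pics/top.png

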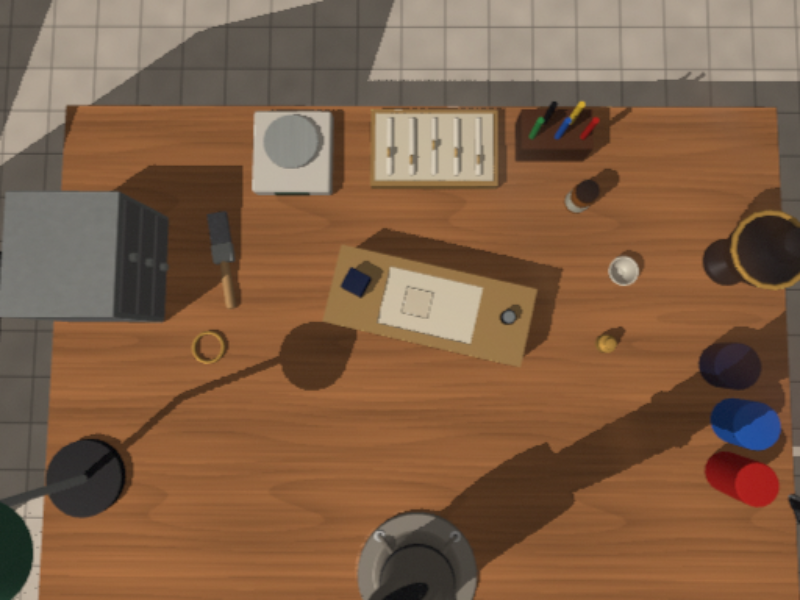

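View pics/scene.png

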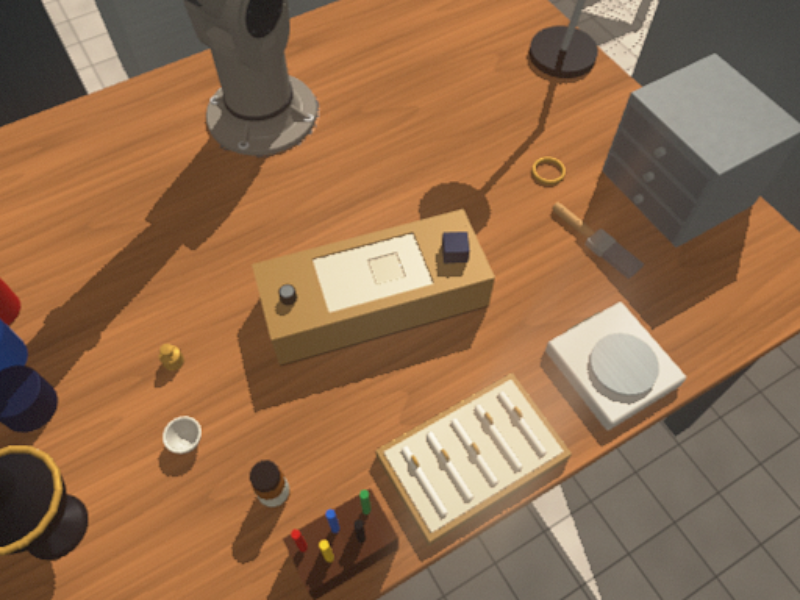

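Both views show the case turned about 13°. The ivory panel is centred near (430,305) in the top picture. A faint square plate outline shows at about (417,302) in the top view and (387,268) in the scene view, left of the middle.

```bash
cat > h.py <<'E'
import numpy as np,cv2
from bench import optics
def ray(n,uv,z):
    m=optics.camera_model(n); f=192/np.tan(np.radians(m["vertical_fov"]/2))
    uv=np.atleast_2d(uv).astype(float)
    d=np.c_[(uv[:,0]-m["cx"])/f,(uv[:,1]-m["cy"])/f,np.ones(len(uv))]@m["R"]
    c=-m["R"].T@m["t"]
    return c+d*((z-c[2])/d[:,2])[:,None]
E
python3 - <<'E'
from h import *
for n,seed in(("top",(275,195)),("scene",(225,182))):
    q=np.load(n+".npz");p,d=q["p"],q["d"]
    hsv=cv2.cvtColor(p,cv2.COLOR_RGB2HSV)
    m=((hsv[...,1]<95)&(hsv[...,2]>130)).astype(np.uint8)
    m=cv2.morphologyEx(m,cv2.MORPH_CLOSE,np.ones((5,5)))
    k,l,s,c=cv2.connectedComponentsWithStats(m)
    ids=[i for i in range(1,k) if s[i,4]>300 and np.hypot(*(c[i]-seed))<25]
    print(n,[(s[i].tolist(),c[i].round(1)) for i in ids])
    mm=(l==max(ids,key=lambda i:s[i,4])).astype(np.uint8)
    ct=max(cv2.findContours(mm,0,1)[0],key=cv2.contourArea)
    b=cv2.approxPolyDP(cv2.convexHull(ct),6,True)[:,0]
    print("quad",b.tolist())
    W=ray(n,b,.097);print(W.round(4).tolist())
    hull=ray(n,cv2.convexHull(ct)[:,0],.097)[:,:2].astype(np.float32)
    rc=cv2.minAreaRect(hull*1000);print("rect mm",rc)
    # plate: dark pixels inside the panel
    g=cv2.cvtColor(p,cv2.COLOR_RGB2GRAY).astype(np.float32)
    inn=cv2.erode(cv2.fillPoly(np.zeros_like(mm),[cv2.convexHull(ct)],1),np.ones((9,9)))
    dk=(inn>0)&(g<cv2.medianBlur(p,21)[...,1]-12)&(g<np.median(g[inn>0])-12)
    ys,xs=np.nonzero(dk);print("dark",len(xs))
    P=ray(n,np.c_[xs,ys],.097)[:,:2].astype(np.float32)
    if len(P)>4: print("plate rect",cv2.minAreaRect(P*1000))
    ys,xs=np.nonzero(inn);
    print("depth->z",np.median([ (lambda mo,f:(mo["R"].T@(np.array([(x-mo["cx"])/f,(y-mo["cy"])/f,1])*d[y,x]-mo["t"]))[2])(optics.camera_model(n),192/np.tan(np.radians(optics.camera_model(n)["vertical_fov"]/2))) for x,y in zip(xs[::20],ys[::20])]))
    y0,x0=ys.min()-12,xs.min()-12
    cr=p[y0:ys.max()+12,x0:xs.max()+12].copy();cr[dk[y0:ys.max()+12,x0:xs.max()+12]]=[255,0,0]
    cv2.imwrite(f"pics/c_{n}.png",cv2.resize(cr[...,::-1],None,fx=5,fy=5,interpolation=0));print(x0,y0)
a,b=[cv2.resize(cv2.imread(f"pics/c_{n}.png"),(390,400)) for n in("top","scene")]
cv2.imwrite("pics/c.png",np.hstack([a,b]))
E
```

```text
top [([241, 171, 68, 49, 2297], array([275.1, 195. ]))]
quad [[249, 171], [308, 184], [301, 219], [241, 206]]
[[0.5903, 0.055, 0.097], [0.5525, -0.1194, 0.097], [0.4495, -0.0986, 0.097], [0.4865, 0.0776, 0.097]]
rect mm ((519.8316650390625, -21.95020294189453), (181.62802124023438, 110.35183715820312), 77.31963348388672)
dark 97
plate rect ((524.8494262695312, 2.3993072509765625), (55.6629753112793, 53.806251525878906), 77.90911102294922)
depth->z 0.09517575525355093
235 164
scene [([200, 149, 77, 51, 2402], array([237.5, 174. ]))]
quad [[264, 150], [276, 181], [210, 198], [200, 166]]
[[0.4927, 0.0757, 0.097], [0.5925, 0.0518, 0.097], [0.5505, -0.1191, 0.097], [0.451, -0.097, 0.097]]
rect mm ((521.72998046875, -21.76172637939453), (180.15756225585938, 109.08296203613281), 77.29891204833984)
dark 95
plate rect ((526.8911743164062, 1.6536102294921875), (54.67074203491211, 53.351600646972656), 77.94886016845703)
depth->z 0.09636933009931002
194 143
```

View pics/c.png

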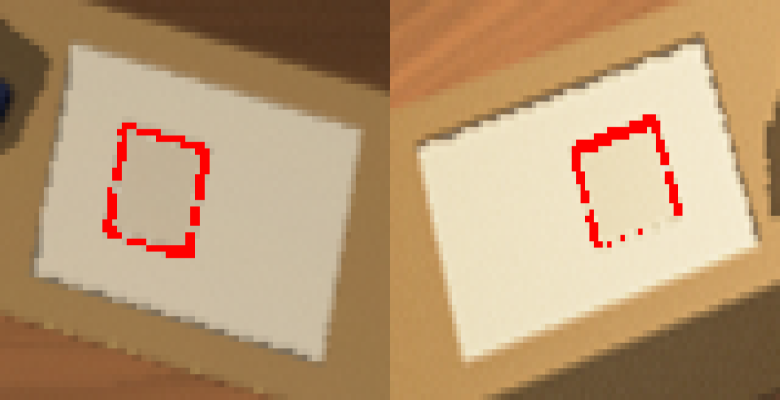

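Both views agree: the plate is a roughly 50 mm square centred at (0.526, 0.002), about 24 mm left of the panel's middle, and the case yaw is about -12.4°. Next I check the heights along the way and work out the shift.

```bash
python3 - <<'E'
from h import *
from bench import monitor
from scipy.spatial.transform import Rotation as Ro
P=[]
for n in("top","scene"):
    d=np.load(n+".npz")["d"];m=optics.camera_model(n);f=192/np.tan(np.radians(m["vertical_fov"]/2))
    y,x=np.nonzero(d);z=d[y,x]
    P.append((np.c_[(x-m["cx"])/f*z,(y-m["cy"])/f*z,z]-m["t"])@m["R"])
P=np.vstack(P)
for y0 in np.arange(-.9,.3,.1):
    print(round(y0,1),[ (round(float(np.percentile(s[:,2],99)),2) if len(s:=P[(abs(P[:,1]-y0-.05)<.05)&(abs(P[:,0]-x0-.05)<.05)])>10 else None) for x0 in np.arange(.1,.8,.1)])
o=monitor.get_obs();R=Ro.from_rotvec(o["orientation"])
print("tool shift cm to 0.526,0.002,0.231:",R.inv().apply(np.array([.526,.002,.231])-o["tcp_pos"])*100)
a=np.radians(-12.4);T=Ro.from_matrix(np.array([[np.cos(a),np.sin(a),0],[np.sin(a),-np.cos(a),0],[0,0,-1]]))
print("turn",(R.inv()*T).as_rotvec())
E
```

```text
-0.9 [None, None, None, None, None, None, None]
-0.8 [0.0, 0.0, 0.0, 0.0, 0.0, 0.0, 0.0]
-0.7 [0.12, 0.12, 0.09, 0.07, 0.23, 0.24, 0.0]
-0.6 [0.29, 0.27, 0.09, 0.07, 0.18, 0.2, 0.0]
-0.5 [0.01, 0.0, 0.0, 0.0, 0.03, 0.03, 0.0]
-0.4 [0.01, 0.01, 0.0, 0.05, 0.03, 0.03, 0.1]
-0.3 [0.0, 0.0, 0.0, 0.1, 0.1, 0.01, 0.03]
-0.2 [0.0, 0.01, 0.0, 0.13, 0.12, 0.0, 0.04]
-0.1 [0.02, 0.0, 0.0, 0.1, 0.1, 0.09, 0.04]
-0.0 [0.01, 0.01, 0.0, 0.1, 0.13, 0.1, 0.04]
0.1 [0.01, 0.01, 0.0, 0.1, 0.14, 0.1, 0.04]
0.2 [0.01, 0.01, 0.01, 0.01, 0.0, 0.01, 0.04]
tool shift cm to 0.526,0.002,0.231: [ 4.98484274e+01 -5.06518666e+01  2.06411931e-02]
turn [-0.00161344  0.00057502  0.54520831]
```

```bash
python3 -m crank '[[[1,-1,-1.5],[0,0,0]],[[2,-2,-1],[0,0,0]],[[2.5,-2.5,0],[0,0,0]],[[2.5,-2.5,0],[0,0,0]],[[2.5,-2.5,0],[0,0,0]]]' 0
python3 -m crank '[[[2.5,-2.5,0],[0,0,0]],[[2.5,-2.5,0],[0,0,0]],[[2.5,-2.5,0],[0,0,0]],[[2.5,-2.5,0],[0,0,0]],[[2.5,-2.5,0],[0,0,0]]]'
```

```text
clock: 0.6
tcp_pos: [0.2845, -0.5034, 0.2574]
orientation: [3.098, 0.515, 0.001]
contact_force: [0.2, -0.4, -0.0]
grip_width: 0.0124
gripper_force: 0.0
clock: 1.1
tcp_pos: [0.3621, -0.3447, 0.2574]
orientation: [3.098, 0.515, 0.001]
contact_force: [0.5, 1.1, -0.1]
grip_width: 0.0
gripper_force: 0.0
```

```bash
python3 -m crank '[[[2.5,-2.5,0],[0,0,0]],[[2.5,-2.5,0],[0,0,0]],[[2.5,-2.5,0],[0,0,0]],[[2.5,-2.5,0],[0,0,0]],[[2.5,-2.5,0],[0,0,0]]]'
python3 -m crank '[[[2.5,-2.5,0],[0,0,0]],[[2,-2,0],[0,0,0]],[[0,0,0],[0,0,0.14]],[[0,0,0],[0,0,0.14]],[[0,0,0],[0,0,0.14]]]'
python3 -m crank '[[[0,0,0],[0,0,0.125]],[[0,0,0],[0,0,0]],[[0,0,0],[0,0,0]]]'
cat > s.py <<'E'
from h import *
from bench import monitor
from scipy.spatial.transform import Rotation as Ro
import sys
o=monitor.get_obs();R=Ro.from_rotvec(o["orientation"])
a=np.radians(-12.4);T=Ro.from_matrix(np.array([[np.cos(a),np.sin(a),0],[np.sin(a),-np.cos(a),0],[0,0,-1]]))
print("t",o["clock"],"tcp",o["tcp_pos"].round(4),"F",o["contact_force"].round(2),"w",o["grip_width"])
print("shift cm",(R.inv().apply(np.array([.526,.002,.095])-o["tcp_pos"])*100).round(2),"turn",(R.inv()*T).as_rotvec().round(3))
E
python3 s.py
```

```text
clock: 1.6
tcp_pos: [0.4397, -0.1861, 0.2574]
orientation: [3.098, 0.515, 0.001]
contact_force: [0.8, -1.1, 0.5]
grip_width: 0.0001
gripper_force: 0.0
clock: 2.1
tcp_pos: [0.4672, -0.13, 0.2572]
orientation: [3.138, -0.15, 0.001]
contact_force: [0.2, -0.2, -0.1]
grip_width: 0.0001
gripper_force: 0.0
clock: 2.4
tcp_pos: [0.4673, -0.1306, 0.2569]
orientation: [3.124, -0.333, 0.001]
contact_force: [0.4, -0.6, -0.3]
grip_width: -0.0003
gripper_force: 0.0
t 2.4 tcp [ 0.4673 -0.1306  0.2569] F [ 0.42 -0.6  -0.31] w -0.00032353415421048785
shift cm [  2.93 -14.2   16.19] turn [ 0.    -0.001  0.004]
```

```bash
python3 -m crank '[[[0.6,-2.8,0],[0,0,0]],[[0.6,-2.9,0],[0,0,0]],[[0.6,-2.9,1],[0,0,0]],[[0.6,-2.8,2],[0,0,0]],[[0.5,-2.8,2],[0,0,0]]]'
python3 -m crank '[[[0,0,3],[0,0,0]],[[0,0,3],[0,0,0]],[[0,0,2],[0,0,0]],[[0,0,0],[0,0,0]],[[0,0,0],[0,0,0]]]'
python3 s.py
python3 - <<'E'
from h import *
p,d=optics.grab_frame("scene")
cv2.imwrite("pics/near.png",cv2.resize(p[90:260,120:340,::-1],(770,595),interpolation=2))
E
```

```text
clock: 2.9
tcp_pos: [0.5269, 0.0026, 0.2064]
orientation: [-3.124, 0.334, -0.003]
contact_force: [0.4, -0.3, -0.4]
grip_width: -0.0
gripper_force: 0.0
clock: 3.4
tcp_pos: [0.5263, 0.0015, 0.1268]
orientation: [-3.123, 0.336, 0.0]
contact_force: [0.5, -1.1, 0.1]
grip_width: 0.0004
gripper_force: 0.0
t 3.4 tcp [0.5263 0.0015 0.1268] F [ 0.48 -1.11  0.1 ] w 0.00044948476565321465
shift cm [-0.04 -0.04  3.18] turn [-0.     0.     0.002]
```

View pics/near.png

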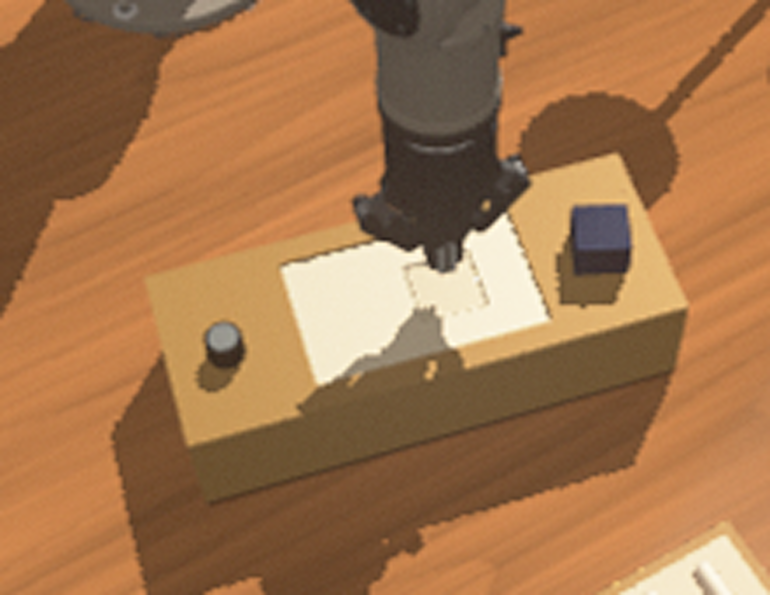

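The closed tips hang 3 cm above the plate (tip at (445,268) in the crop, plate outline around (447,285)). I descend gently.

```bash
python3 -m crank '[[[0,0,1],[0,0,0]],[[0,0,1],[0,0,0]],[[0,0,0.6],[0,0,0]],[[0,0,0.2],[0,0,0]],[[0,0,0],[0,0,0]]]'
python3 -m crank '[[[0,0,0.1],[0,0,0]],[[0,0,0.1],[0,0,0]],[[0,0,0.1],[0,0,0]],[[0,0,0.1],[0,0,0]],[[0,0,0],[0,0,0]]]'
python3 -m crank '[[[0,0,0.1],[0,0,0]],[[0,0,0],[0,0,0]],[[0,0,0],[0,0,0]]]'
```

```text
clock: 3.95
tcp_pos: [0.5259, 0.0014, 0.0979]
orientation: [3.123, -0.339, -0.001]
contact_force: [-0.4, -0.3, 0.5]
grip_width: 0.0002
gripper_force: 0.0
clock: 4.45
tcp_pos: [0.5264, 0.0013, 0.0944]
orientation: [-3.123, 0.339, -0.001]
contact_force: [-0.2, -0.3, 0.5]
grip_width: 0.0001
gripper_force: 0.5
clock: 4.75
tcp_pos: [0.5263, 0.0014, 0.0934]
orientation: [-3.123, 0.339, -0.001]
contact_force: [0.5, 0.5, 1.8]
grip_width: -0.0002
gripper_force: 0.8
```

The tip is already below the panel surface with under 2 N on it, so the plate is giving. I press on.

```bash
python3 -m crank '[[[0,0,0.1],[0,0,0]],[[0,0,0.1],[0,0,0]],[[0,0,0],[0,0,0]]]'
python3 -m crank '[[[0,0,0.1],[0,0,0]],[[0,0,0.1],[0,0,0]],[[0,0,0],[0,0,0]]]'
python3 -m crank '[[[0,0,0.1],[0,0,0]],[[0,0,0],[0,0,0]],[[0,0,0],[0,0,0]]]'
python3 - <<'E'
from h import *
p,d=optics.grab_frame("top")
cv2.imwrite("pics/press.png",cv2.resize(p[140:250,190:360,::-1],(765,495),interpolation=2))
E
```

```text
clock: 5.05
tcp_pos: [0.5264, 0.0014, 0.0913]
orientation: [-3.123, 0.339, -0.001]
contact_force: [-0.1, -0.0, 1.9]
grip_width: -0.0002
gripper_force: 1.1
clock: 5.35
tcp_pos: [0.5263, 0.0013, 0.0893]
orientation: [-3.123, 0.339, -0.0]
contact_force: [-0.4, -0.4, 2.8]
grip_width: -0.0002
gripper_force: 1.8
clock: 5.65
tcp_pos: [0.5264, 0.0014, 0.089]
orientation: [3.123, -0.339, 0.001]
contact_force: [-1.9, -0.7, 10.5]
grip_width: 0.0001
gripper_force: 5.2
```

View pics/press.png

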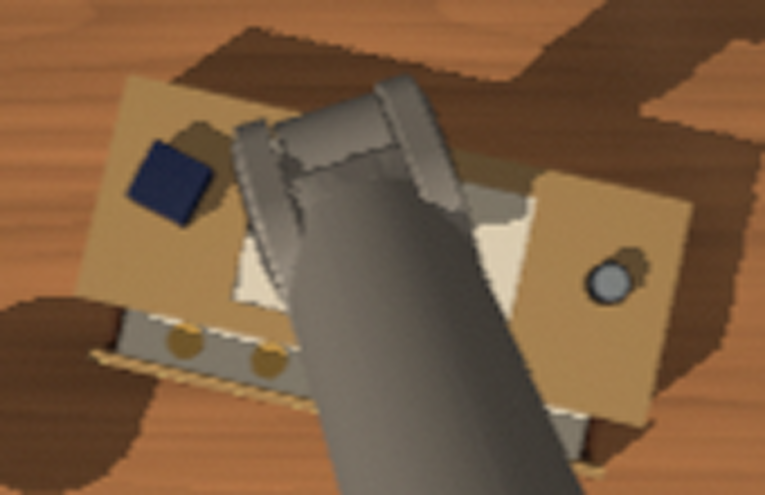

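The plate bottomed out at 10 N and the drawer has sprung out: its front runs from (95,355) to (600,470). I hold a moment, then lift straight off.

```bash
python3 -m crank '[[[0,0,-0.1],[0,0,0]],[[0,0,0],[0,0,0]],[[0,0,0],[0,0,0]],[[0,0,0],[0,0,0]],[[0,0,0],[0,0,0]]]'
python3 -m crank '[[[0,0,-0.3],[0,0,0]],[[0,0,-0.3],[0,0,0]],[[0,0,-0.5],[0,0,0]],[[0,0,-1],[0,0,0]],[[0,0,-2],[0,0,0]]]'
python3 -m crank '[[[0,0,-3],[0,0,0]],[[0,0,-4],[0,0,0]],[[0,0,-4],[0,0,0]],[[0,0,-2],[0,0,0]],[[0,0,0],[0,0,0]]]'
python3 -m crank '[[[0,2.5,0],[0,0,0]],[[0,3,0],[0,0,0]],[[0,3,0],[0,0,0]],[[0,3,0],[0,0,0]],[[0,3,0],[0,0,0]]]'
python3 -m crank '[[[0,3,0],[0,0,0]],[[0,3,0],[0,0,0]],[[0,2,0],[0,0,0]],[[0,0,0],[0,0,0]],[[0,0,0],[0,0,0]]]'
python3 - <<'E'
from h import *
p,d=optics.grab_frame("top")
cv2.imwrite("pics/end.png",cv2.resize(p[120:270,190:390,::-1],(780,585),interpolation=2))
p,d=optics.grab_frame("scene")
cv2.imwrite("pics/end2.png",cv2.resize(p[90:260,120:340,::-1],(770,595),interpolation=2))
E
```

```text
clock: 6.2
tcp_pos: [0.5263, 0.0013, 0.0893]
orientation: [-3.123, 0.339, -0.0]
contact_force: [0.4, -0.6, 4.0]
grip_width: -0.0002
gripper_force: 1.8
clock: 6.7
tcp_pos: [0.5247, 0.0012, 0.1299]
orientation: [3.123, -0.339, -0.005]
contact_force: [-0.3, -0.1, 0.7]
grip_width: 0.0001
gripper_force: 0.0
clock: 7.2
tcp_pos: [0.5278, 0.0017, 0.2643]
orientation: [-3.122, 0.339, -0.01]
contact_force: [0.4, -1.3, 0.3]
grip_width: -0.0003
gripper_force: 0.0
clock: 7.7
tcp_pos: [0.4937, -0.1412, 0.2594]
orientation: [-3.123, 0.339, 0.003]
contact_force: [-0.3, 0.0, 1.2]
grip_width: 0.0002
gripper_force: 0.0
clock: 8.2
tcp_pos: [0.4774, -0.2179, 0.2596]
orientation: [-3.122, 0.34, 0.002]
contact_force: [1.0, 0.8, 0.6]
grip_width: -0.0002
gripper_force: 0.0
```

View pics/end.png

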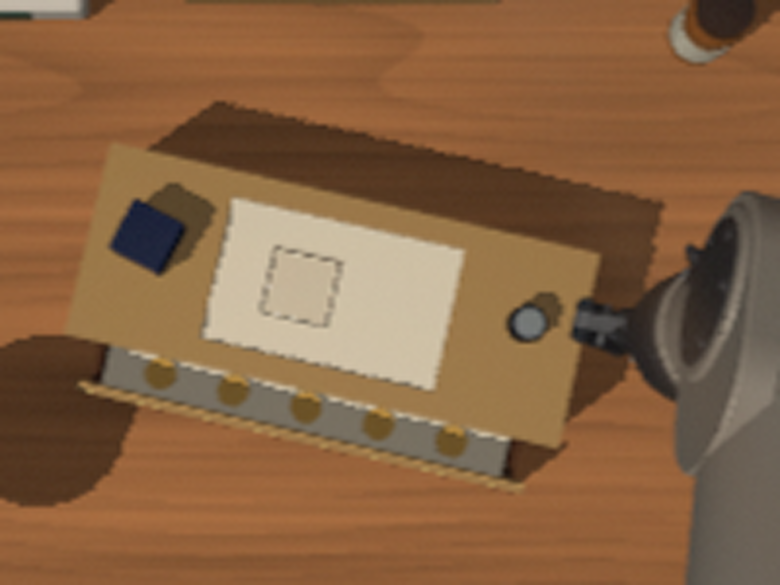

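View pics/end2.png

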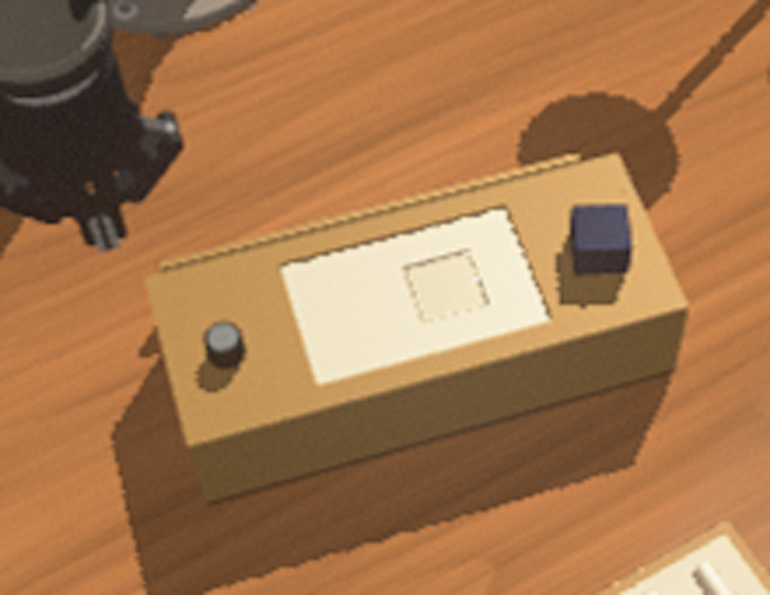

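The drawer is fully out (front from (80,385) to (520,487)) and the plate is back up at (303,286). The ring box and loupe stand where they were, and the arm is clear.

```bash
python3 -c "
from bench import r
print(r.hand_in())"
```

```text
the job is handed in; nothing more can be done
None
```

The plate was spotted in the camera images rather than by sweeping the panel; I pressed it fully down, the drawer sprang out and stayed out, the plate came back up, nothing else was moved, and the job was handed in at about 8 s with the arm clear.

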